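# Change over the dispensing boxes

### The arm

A 7-joint arm with a two-finger parallel gripper is mounted at the origin on the work surface. World frame = base frame: x ahead of the robot, y to its left, z up, the work surface at z = 0. Lengths are in m, angles in rad, forces in N, time in s.
With the tool pointing down it reaches from about 0.35 to 0.9 m from the base axis. Payload 8.1 kg.
Tool frame: the origin (TCP) lies midway between the tips of the shut fingers; the grasp point (between the pads) lies arm.tcp_to_grasp behind it (arm.tcp_to_grasp is the distance from the TCP to the grasp point, in m); z points along the fingers, y is the line along which they close (so a half turn about z gives the same grasp; the last joint's range is limited). The gripper opens to 92 mm and grips with 3 to 60 N. Pads are 19 mm wide; open, the fingers measure 130 mm over their backs; the gripper's body (75 mm by 190 mm) begins 47 mm behind the grasp point.
Start: joints at [1.243, 0.434, 0.025, 1.573, -0.012, 1.134, -0.075], TCP at [0.139, -0.609, 0.227] pointing down, gripper open.
Joint ranges: [-2.62, 2.62], [-0.44, 2.09], [-1.27, 1.32], [0.08, 2.57], [-1.32, 4.46], [0.12, 2], [-2.74, 2.74]. Speed limits (rad/s): [2.22, 2.22, 3.01, 3.01, 3.14, 3.14, 3.14].

### API

Orientations are given as a rotation vector (axis times angle).
In Python, from cell import observe, get_image, arm gives the robot as it stands. The module is installed in compiled form; this text tells all that it offers.
- The arm moves only by the tool drive_tool, never from a script. Its argument "steps" is a list of rows, each a list of 5 numbers: the closure, from 0 (fully open) to 1 (shut), then the shift along the world's x, y, z in mm, then the turn about the world's z in rad. In form: [[hand, x, y, z, roll], ...]. A call has 1 to 20 rows; each row shifts and turns the commanded pose from where the row before left it; what a row does not reach is not made up. A row lasts 1/12 s, in which the tool goes at most 41.7 mm and 7.16 degrees, less where a joint would pass 70% of its speed; a pose out of reach is approached as far as the arm can. A call with a gripper value outside its range is refused whole. The fingers move at their own pace and stop on an object; "grip_force" is the grip in N (left out, the last holds). Time passes only in rows, so rows that do not move let the fingers close. It gives the time, the measured TCP pose, the force, the opening and the grip force at its end, in the units of the state.
- observe(): the state, without advancing time (a new reading comes with each control period).
- get_image(name): name is "side" or "top" or "wrist"; returns a dict with "image" (480x640x3 uint8, red, green, blue), "vfov" (degrees; the focal length in pixels is half the picture's height over the tangent of half this angle, whatever the lens; pixels are square), "cx", "cy" (the principal point, pixels), "xyz" and "attitude" of the camera in the world. Camera axes: x right, y down, z forward; pixel columns grow to the right and rows downward; lengths in m; the calibration is good to about 2 mm. A picture is of the moment at which its call begins. There is no depth.
- arm.sign_off(): hands the job in; it is judged then, once.
The state is a dict: "clock": time; "joints": joint angles; "dq": joint speeds; "joint_efforts": joint torques, N m; "position": TCP position; "ee_rot": TCP orientation; "force": force on the tool from outside, world axes, zero at the start; "ft_torque": the same for the moment, N m; "width": opening from 0.0 (shut) to 1.0 (fully open); "gripper_force": force on a finger pad.
Only numpy, scipy, OpenCV 4.12 (cv2) and the standard library are available. Lean on these libraries where they do the work, as an engineer would, in place of code of your own. Each camera call takes 0.05 s, during which the arm holds its last target. There are 200 camera calls.

### The job

The narrow dispensing box is used up: first push its open lid over with a fingertip so that it falls shut. Then push the wide box's lid up from under its overhanging lip and over, until it leans back and stays open by itself. Only push, gently, with the fingers: pinch or lift nothing, leave both boxes standing where they are, and do not disturb the mug, bottle, jar and carton around them.

Things in the scene. Friction and masses are not known exactly. Their poses are not given: they have to be found in the camera images.
- wide_box: White plastic box full of medicine cartons, 120 deep (x) by 190 wide (y) by 90 mm high, 0.9 kg, standing loose on the counter. Origin: centre of its underside; x points from its front (the side of the overhanging lip, which faces roughly the robot's right) to its hinge side, z up. It holds the lid's hinge line along y at x +60, z +90 mm.
- narrow_box: The same kind of box, empty, only 120 mm wide (120 deep by 90 mm high), 0.7 kg, loose. Origin and axes as for wide_box; hinge line along y at x +60, z +90 mm.
- wide_lid (a joint): Angle of the wide box's lid: 0 shut, grows as it opens, stops at 2.0 rad (leaning back). Starts shut. Flat grey plate 145 mm from hinge to front edge, 196 mm wide, 5 mm thick, about 0.12 kg; its front lip overhangs the box's front wall by 25 mm. Hinge free, lightly damped: past about 1.6 rad it falls open slowly by itself, below that it falls shut.
- narrow_lid (a joint): Angle of the narrow box's lid, same sense: 0 shut, 2.0 rad leaning back at its stop. Starts open, at or near the stop. Flat grey plate 145 mm from hinge to front edge, 126 mm wide, 5 mm thick, about 0.08 kg, with the same 25 mm lip when shut. Below about 1.5 rad it falls shut by itself, in under 2 s.
- wide_lip (a point): Middle of the front edge of the wide lid, on its underside; moves with the lid. 145 mm from the hinge.
- narrow_lip (a point): Middle of the front edge of the narrow lid, on its underside (the face towards the open box); moves with the lid. 145 mm from the hinge.
- mug: Bystander: white mug, 80 mm across without its handle, 95 mm high. Origin: centre of its underside.
- syrup: Bystander: amber bottle with a white cap, 60 mm across, 130 mm high. Origin: centre of its underside.
- jar: Bystander: white jar, 64 mm across, 85 mm high. Origin: centre of its underside.
- carton: Bystander: medicine carton lying flat, 50 by 100 (y) by 28 mm high. Origin: centre of its underside.

How it is judged:
By the outcome, as a careful person would: the job done as asked, in the order asked, and still so for the second after the job is handed in, with the robot touching nothing.
It also fails if it takes over 61 s, if anything falls off the work surface, if the arm or the gripper's body presses on something with over 40 N, if the wrist force passes 120 N, or if a joint passes its speed limit or range.

## Working session

There is one attempt and no reset: what is moved stays moved. The work goes in short steps, Python scripts to look and compute and a tool call to move; the robot and the scene stay as the last step left them, time stands still between calls to the robot, and variables do not carry over. Pictures are saved under pics/ and viewed, at most 10 in all, crops included, and the job is handed in when it is done.

Besides the shell and the picture viewer there is one more tool, called as a command line: name --pt "numbers of a row" for each row, then --argument value for the rest. drive_tool: Moves the arm, as the interface text tells. Its arguments: {"type":"object","properties":{"steps":{"type":"array"},"grip_force":{"type":"number"}},"required":["steps"]}

```bash
mkdir -p pics; python3 - <<'E'
from cell import observe,get_image,arm
import cv2
s=observe();print({k:s[k] for k in("clock","position","ee_rot","force","width")},arm.tcp_to_grasp)
for n in("side","top"):
    d=get_image(n);cv2.imwrite(f"pics/{n}0.png",d["image"][:,:,::-1]);print(n,d["vfov"],d["cx"],d["cy"],d["xyz"],d["attitude"])
E
```

```text
{'clock': 0.0, 'position': array([ 0.13912258, -0.60878119,  0.22592368]), 'ee_rot': array([-3.12022592e+00, -3.52047015e-01,  5.51383934e-04]), 'force': array([-0.07786139,  0.81096786,  0.95780002]), 'width': 1.0004154510270777} 0.0188
side 53.79261381013002 330.24299605086355 240.27516326793418 [0.27576948 1.04759902 0.66502747] [-0.30482534  2.56534523 -1.52668388]
top 49.6276204234739 315.76159961142866 239.39785126610028 [ 0.36609804 -0.0052534   1.42041999] [-2.17705337  2.15151219 -0.13282441]
```

View pics/side0.png

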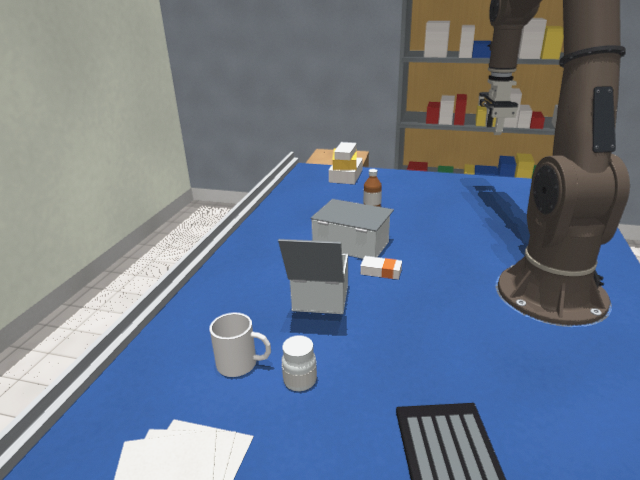

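View pics/top0.png

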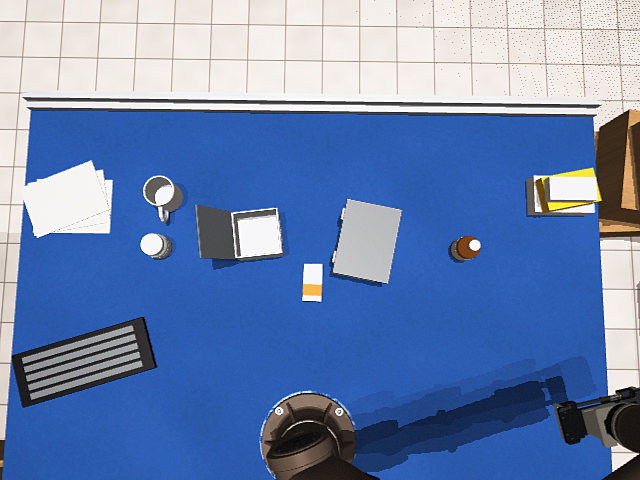

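The side view shows the narrow box with its lid open at about (315,275), and the wide box shut at about (350,228). In the top view the narrow box is at about (258,233) with its lid leaning left (+y). The wide lid is at about (367,241) with its lip to the right.

```bash
python3 - <<'E'
import cv2
a=cv2.imread("pics/top0.png")[185:310,185:415]
cv2.imwrite("pics/c1.png",cv2.resize(a,None,fx=3.47,fy=3.47,interpolation=cv2.INTER_CUBIC))
E
```

```text
(no output)
```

View pics/c1.png

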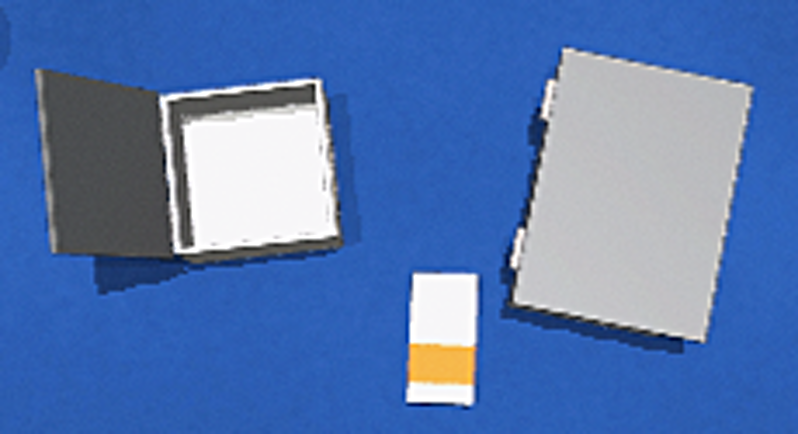

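The crop shows the narrow rim corners at (162,95), (320,80), (340,242), (178,255), with the lid tip edge from (38,70) to (53,252). The wide lid corners are at (565,48), (751,88), (704,341), (511,304).

```bash
cat >h.py <<'E'
import numpy as np
from scipy.spatial.transform import Rotation as R
CAM={"top":(49.6276204234739,315.7616,239.39785,[0.36609804,-0.0052534,1.42041999],[-2.17705337,2.15151219,-0.13282441]),
"side":(53.79261381,330.243,240.275,[0.27576948,1.04759902,0.66502747],[-0.30482534,2.56534523,-1.52668388])}
def px(n,u,v,z):
    f,cx,cy,p,a=CAM[n];f=240/np.tan(np.radians(f/2))
    d=R.from_rotvec(a).apply([(u-cx)/f,(v-cy)/f,1]);p=np.array(p)
    return p+d*(z-p[2])/d[2]
def proj(n,P):
    f,cx,cy,p,a=CAM[n];f=240/np.tan(np.radians(f/2))
    q=R.from_rotvec(a).inv().apply(np.array(P)-p);return np.array([cx+f*q[0]/q[2],cy+f*q[1]/q[2]])
E
python3 - <<'E'
from h import *
np.set_printoptions(precision=4,suppress=True)
T=lambda u,v,z:px("top",185+(u+.5)/3.47-.5,185+(v+.5)/3.47-.5,z)
for nm,z,L in(("narrow",.09,[(162,95),(320,80),(340,242),(178,255)]),("ntip",.222,[(38,70),(53,252)]),("wide",.095,[(565,48),(751,88),(704,341),(511,304)]),("carton",.028,[(413,272),(478,274),(473,404),(407,402)])):
    P=np.array([T(u,v,z) for u,v in L]);print(nm,P[:,:2].tolist(),P.mean(0), np.linalg.norm(np.diff(P,axis=0),axis=1))
for nm,u,v,z in(("mug",158,188,.095),("jar",152,243,.085),("cap",475,245,.13)): print(nm,px("top",u,v,z))
# lid tip from side: top edge pixels (281,240),(342,242)
print(px("side",281,240,.222),px("side",342,242,.222))
E
```

```text
narrow [[0.5905228584972744, 0.20716741733832042], [0.6033810378327339, 0.08936824356883964], [0.4818861583711896, 0.0721140897677208], [0.4707998521440696, 0.19171638547700642]] [0.5366 0.1401 0.09  ] [0.1185 0.1227 0.1201]
ntip [[0.5842727146848813, 0.27009264525936616], [0.46142045123051245, 0.2554127749006343]] [0.5228 0.2628 0.222 ] [0.1237]
wide [[0.6290742558274862, -0.09367574542720605], [0.6004962029417089, -0.23273863753841825], [0.4117165913350922, -0.1967346408638959], [0.4372042475485698, -0.05476290040624542]] [ 0.5196 -0.1445  0.095 ] [0.142  0.1922 0.1442]
carton [[0.46466159798837203, 0.0188005052270395], [0.46370925815420677, -0.03153259816253035], [0.3637297675708368, -0.028684881571364527], [0.3646772349384726, 0.02199558760552016]] [ 0.4142 -0.0049  0.028 ] [0.0503 0.1    0.0507]
mug [0.6504 0.3984 0.095 ]
jar [0.5078 0.4101 0.085 ]
cap [ 0.5078 -0.4115  0.13  ]
[0.5793 0.2733 0.222 ] [0.4594 0.2555 0.222 ]
```

```bash
python3 - <<'E'
from cell import get_image
import cv2,numpy as np
a=cv2.imread("pics/side0.png")[60:140,450:550]
a=cv2.resize(a,(500,400),interpolation=cv2.INTER_CUBIC)
d=get_image("wrist");w=cv2.resize(d["image"][:,:,::-1],(533,400))
b=cv2.imread("pics/top0.png")[370:480,540:640]
print(d["xyz"],d["attitude"],d["vfov"])
cv2.imwrite("pics/c2.png",cv2.resize(np.hstack([a,w]),(800,310)))
E
```

```text
[ 0.20287741 -0.59425784  0.38441009] [ 2.29704295 -1.83133619 -0.23350355] 67.23935678815549
```

View pics/c2.png

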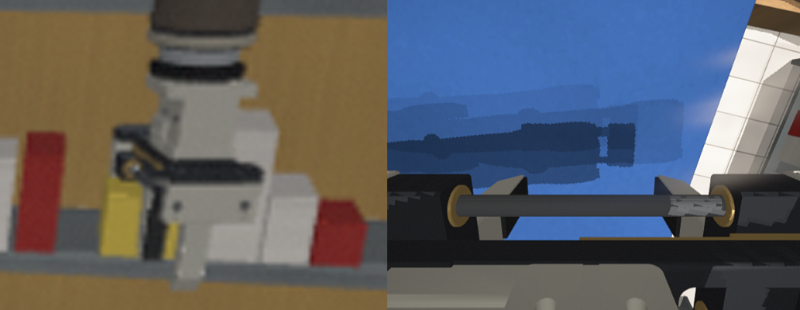

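The crop shows plain straight fingers, with the gripper open. The tool always stays vertical, so I'll use the flat side of the closed fingers. They push the narrow lid from behind, then carry the wide lip up along its arc by light pressure and friction.

drive_tool --pt "1 18 15 4 0.0724" --pt "1 18 15 4 0.0724" --pt "1 18 15 4 0.0724" --pt "1 18 15 4 0.0724" --pt "1 18 15 4 0.0724" --pt "1 18 15 4 0.0724" --pt "1 18 15 4 0.0724" --pt "1 18 15 4 0.0724" --pt "1 18 15 4 0.0724" --pt "1 18 15 4 0.0724" --pt "1 18 15 4 0.0724" --pt "1 18 15 4 0.0724" --pt "1 18 15 4 0.0724" --pt "1 18 15 4 0.0724" --pt "1 18 15 4 0.0724" --pt "1 18 15 4 0.0724" --pt "1 18 15 4 0.0724" --pt "1 18 15 4 0.0724" --pt "1 18 15 4 0.0724" --pt "1 18 15 4 0.0724" --grip_force 10

```text
clock: 1.82
position: [0.5009, -0.3075, 0.3071]
ee_rot: [2.097, 2.339, 0.0]
force: [-0.2, -0.1, 0.4]
width: 0.009
gripper_force: 0.0
```

drive_tool --pt "1 1 33 0 0" --pt "1 1 33 0 0" --pt "1 1 33 0 0" --pt "1 1 33 0 0" --pt "1 1 33 0 0" --pt "1 1 33 0 0" --pt "1 1 33 0 0" --pt "1 1 33 0 0" --pt "1 1 33 0 0" --pt "1 1 33 0 0" --pt "1 1 33 0 0" --pt "1 1 33 0 0" --pt "1 1 33 0 0" --pt "1 1 33 0 0" --pt "1 1 33 0 0" --pt "1 1 33 0 0" --pt "1 1 33 0 0" --pt "1 1 33 0 0" --pt "1 1 33 0 0" --pt "1 0 0 0 0"

```text
clock: 3.48
position: [0.5153, 0.3261, 0.3067]
ee_rot: [-2.09, -2.34, -0.003]
force: [-1.6, 0.3, -0.3]
width: 0.004
gripper_force: 0.0
```

drive_tool --pt "1 0 0 -15 0" --pt "1 0 0 -15 0" --pt "1 0 0 -15 0" --pt "1 0 0 -15 0" --pt "1 0 0 -15 0" --pt "1 0 0 -15 0" --pt "1 0 0 -15 0" --pt "1 0 0 -7 0" --pt "1 0 0 0 0"

```text
clock: 4.23
position: [0.5173, 0.3176, 0.1932]
ee_rot: [-2.102, -2.333, 0.004]
force: [-0.5, -0.9, 0.4]
width: 0.006
gripper_force: 0.0
```

drive_tool --pt "1 0.6 -6 0 0" --pt "1 0.6 -6 0 0" --pt "1 0.6 -6 0 0" --pt "1 0.6 -6 0 0" --pt "1 0.6 -6 0 0" --pt "1 0.6 -6 0 0" --pt "1 0.6 -6 0 0" --pt "1 0.6 -6 0 0" --pt "1 0.6 -6 0 0" --pt "1 0.6 -6 0 0" --pt "1 0.6 -6 0 0" --pt "1 0.6 -6 0 0" --pt "1 0.6 -6 0 0" --pt "1 0.6 -6 0 0" --pt "1 0.6 -6 0 0" --pt "1 0.6 -6 0 0" --pt "1 0.6 -6 0 0" --pt "1 0.6 -6 0 0"

```text
clock: 5.73
position: [0.5292, 0.2091, 0.1947]
ee_rot: [2.105, 2.332, 0.0]
force: [-0.2, -0.0, 0.2]
width: 0.003
gripper_force: 0.1
```

drive_tool --pt "1 0.6 -6 0 0" --pt "1 0.6 -6 0 0" --pt "1 0.6 -6 0 0" --pt "1 0.6 -6 0 0" --pt "1 0.6 -6 0 0" --pt "1 0 0 0 0" --pt "1 0 0 0 0" --pt "1 0 0 0 0" --pt "1 0 0 15 0" --pt "1 0 0 20 0" --pt "1 0 0 20 0" --pt "1 0 0 20 0" --pt "1 0 0 20 0" --pt "1 0 0 10 0"

```text
clock: 6.9
position: [0.5326, 0.1809, 0.3022]
ee_rot: [2.104, 2.332, 0.005]
force: [0.4, 0.5, -0.7]
width: 0.004
gripper_force: 0.0
```

```bash
python3 - <<'E'
from cell import get_image
import cv2,numpy as np
a=get_image("top")["image"][160:310,185:415,::-1];b=get_image("side")["image"][150:350,240:440,::-1]
cv2.imwrite("pics/c3.png",np.hstack([cv2.resize(a,(460,300)),cv2.resize(b,(300,300))]))
E
```

```text
(no output)
```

View pics/c3.png

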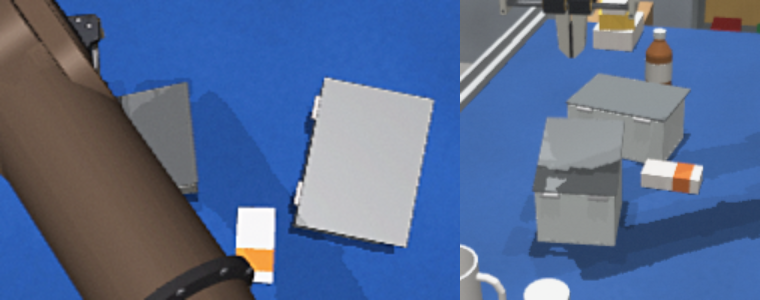

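The picture shows the narrow lid shut, and nothing else has moved. Next I go to the front of the wide lip.

drive_tool --pt "1 -2.6 -32 0 -0.021" --pt "1 -2.6 -32 0 -0.021" --pt "1 -2.6 -32 0 -0.021" --pt "1 -2.6 -32 0 -0.021" --pt "1 -2.6 -32 0 -0.021" --pt "1 -2.6 -32 0 -0.021" --pt "1 -2.6 -32 0 -0.021" --pt "1 -2.6 -32 0 -0.021" --pt "1 -2.6 -32 0 -0.021" --pt "1 -2.6 -32 0 -0.021" --pt "1 -2.6 -32 0 -0.021" --pt "1 -2.6 -32 0 -0.021" --pt "1 -2.6 -32 0 -0.021" --pt "1 -2.6 -32 0 -0.021" --pt "1 0 0 0 0" --pt "1 0 0 0 0"

```text
clock: 8.33
position: [0.4945, -0.2703, 0.2977]
ee_rot: [-2.426, -1.992, 0.002]
force: [-0.7, 0.8, -0.0]
width: 0.003
gripper_force: 0.0
```

drive_tool --pt "1 0 0 -20 0" --pt "1 0 0 -20 0" --pt "1 0 0 -20 0" --pt "1 0 0 -20 0" --pt "1 0 0 -20 0" --pt "1 0 0 -20 0" --pt "1 0 0 -20 0" --pt "1 0 0 -20 0" --pt "1 0 0 -20 0" --pt "1 0 0 -20 0" --pt "1 0 0 -20 0" --pt "1 0 0 -10 0" --pt "1 0 0 0 0" --pt "1 0 0 0 0"

```text
clock: 9.5
position: [0.4956, -0.2672, 0.0695]
ee_rot: [-2.422, -1.999, 0.0]
force: [0.3, -0.4, 0.6]
width: 0.007
gripper_force: 0.0
```

```bash
python3 - <<'E'
from cell import get_image,observe
import cv2,numpy as np
a=get_image("wrist")["image"][:,:,::-1];b=get_image("side")["image"][150:270,280:440,::-1]
cv2.imwrite("pics/c4.png",np.hstack([cv2.resize(a,(400,300)),cv2.resize(b,(400,300),interpolation=cv2.INTER_CUBIC)]))
s=observe();print(s["position"],s["force"],s["joints"])
E
```

```text
[ 0.49650425 -0.26806702  0.07077044] [ 0.94838179  0.27314342 -0.59196179] [ 0.67147456  0.54616043 -0.37793243  1.86725425  0.27643919  0.77788921
 -0.04628445]
```

View pics/c4.png

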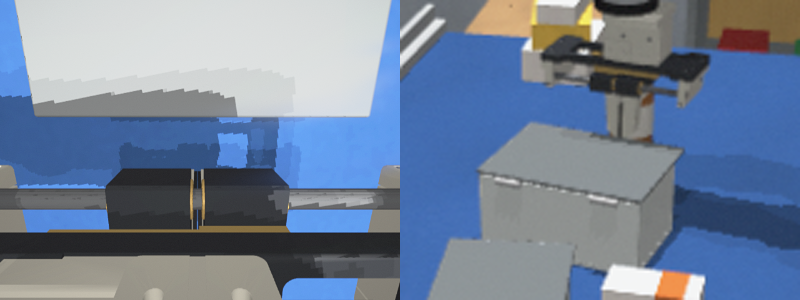

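drive_tool --pt "1 1.2 6 0 0" --pt "1 1.2 6 0 0" --pt "1 1.2 6 0 0" --pt "1 1.2 6 0 0" --pt "1 1.2 6 0 0" --pt "1 1.2 6 0 0" --pt "1 0.2 1 0 0" --pt "1 0.2 1 0 0" --pt "1 0.2 1 0 0" --pt "1 0.2 1 0 0" --pt "1 0 0 0 0"

```text
clock: 10.52
position: [0.5036, -0.2284, 0.0697]
ee_rot: [2.424, 1.998, -0.0]
force: [0.1, 0.1, -0.1]
width: 0.006
gripper_force: 0.0
```

drive_tool --pt "1 0.2 1 0 0" --pt "1 0.2 1 0 0" --pt "1 0 0 0 0"

```text
clock: 10.77
position: [0.5039, -0.2269, 0.0697]
ee_rot: [2.424, 1.997, -0.001]
force: [-0.3, -2.6, -0.1]
width: 0.005
gripper_force: 1.2
```

drive_tool --pt "1 0.2 1 0 0" --pt "1 0 0 0 0"

```text
clock: 10.93
position: [0.5039, -0.2264, 0.0697]
ee_rot: [2.425, 1.997, -0.002]
force: [-1.1, -4.4, -0.4]
width: 0.006
gripper_force: 2.3
```

Contact shows about 4 N of push, with soft compliance of about 2 N/mm. I'll start lifting along the arc.

drive_tool --pt "1 0 0 2 0" --pt "1 0 0 2 0" --pt "1 0 0.2 2 0" --pt "1 0 0.2 2 0" --pt "1 0 0.3 2 0" --pt "1 0.1 0.3 2 0"

```text
clock: 11.43
position: [0.5041, -0.2253, 0.082]
ee_rot: [2.425, 1.997, -0.001]
force: [-1.0, -4.6, -0.7]
width: 0.005
gripper_force: 2.8
```

```bash
python3 - <<'E'
from cell import get_image,observe
import cv2,numpy as np
b=get_image("side")["image"][150:270,280:440,::-1]
a=get_image("wrist")["image"][:,:,::-1]
cv2.imwrite("pics/c5.png",np.hstack([cv2.resize(a,(400,300)),cv2.resize(b,(400,300),interpolation=cv2.INTER_CUBIC)]))
s=observe();print(s["position"],s["force"])
E
```

```text
[ 0.50426022 -0.2253172   0.08216613] [-1.02542362 -4.69583057 -0.18399611]
```

View pics/c5.png

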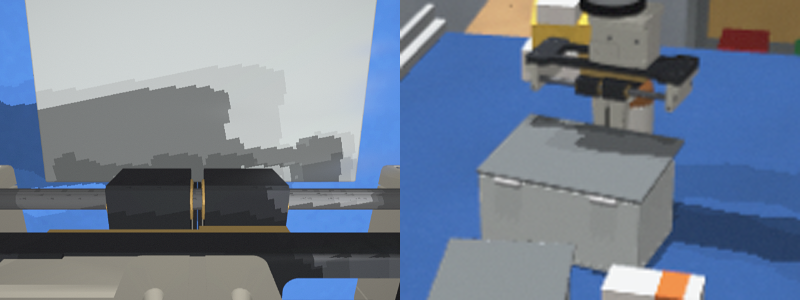

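The picture shows the finger against the lip, but the lid corner at about (683,148) seems barely moved. I'll check that numerically.

```bash
cat >>h.py <<'E'
# lid pose: hinge frame, angle th -> world point; s from hinge towards lip, w along width
AX=np.array([.192,.981,0]);W=np.array([.981,-.192,0]);H=np.array([.5335,-.0733,.09])
def lid(th,s,w,t=.005): return H+W*w+(-AX*np.cos(th)+[0,0,np.sin(th)])*s+(AX*np.sin(th)+[0,0,np.cos(th)])*t
def gray(n):
    import cv2
    from cell import get_image
    return cv2.cvtColor(get_image(n)["image"],cv2.COLOR_RGB2GRAY)
E
python3 - <<'E'
from h import *
import cv2
np.set_printoptions(precision=1,suppress=True)
for th in(0,.083):print(th,[proj("side",lid(th,.145,w)) for w in(-.098,.098)],[proj("side",lid(th,0,w)) for w in(-.098,.098)])
a=cv2.imread("pics/side0.png",0);b=gray("side");cv2.imwrite("pics/side1.png",b)
for c in (380,384,387,390,393): print(c,a[198:222,c],b[198:222,c],sep="\n")
E
```

```text
0 [array([394.3, 209. ]), array([332.5, 198.5])] [array([376.7, 230.2]), array([310.5, 217.5])]
0.083 [array([394.4, 205.3]), array([332.3, 194.9])] [array([376.6, 230.2]), array([310.5, 217.5])]
380
[120 119 119 119 119 109  71  71  83 130 146 146 146 147 146 146 147 146
 147 147 147 147 148 146]
[120 119 119 120 115  88  71  84  88  88  86  86  87 101 138 141 149 148
 148 150 149 148 148 150]
384
[103 104 103 103 104 102 103 101  99 105 147 146 148 146 146 147 147 147
 146 146 145 141 129  93]
[104 106 104 105 105 101  76  70  73  85  86  87  87  85 101 140 148 150
 149 146 131 105 107 125]
387
[104 103 102 103 103 103 103 104 103 111 135 148 145 145 146 146 147 145
 133 105 105 120 119 119]
[105 104 103 105 105 101  86  70  69  74  87  88  86  87 101 136 127  94
 108 126 118 121 121 120]
390
[105 104 104 104 104 103 103 104 103 101 105 147 146 148 140 121  86 100
 106 103 106 103 105 105]
[103 104 105 105 105 104  99  80  78  85  86  86  87  89 100 105 106 101
  93  96  92  92  94  93]
393
[104 105 105 104 105 103 104 103 102 101 110 124  95  93 104 104 104 104
 105 106 105 103 103 104]
[106 105 105 105 105 104 105  98  89  87  95 105 105 105 105 104 105 103
  94  96  92  91  93  94]
```

The lid corner has risen about 3 px, roughly 10 mm, so the lip is following. I continue along the arc.

drive_tool --pt "1 0.13 0.66 4.3 0" --pt "1 0.13 0.66 4.3 0" --pt "1 0.13 0.66 4.3 0" --pt "1 0.13 0.66 4.3 0" --pt "1 0.13 0.66 4.3 0"

```text
clock: 12.0
position: [0.5047, -0.2216, 0.1036]
ee_rot: [2.425, 1.997, -0.001]
force: [-1.4, -4.4, -0.3]
width: 0.002
gripper_force: 2.1
```

drive_tool --pt "1 0.25 1.28 4.1 0" --pt "1 0.25 1.28 4.1 0" --pt "1 0.25 1.28 4.1 0" --pt "1 0.25 1.28 4.1 0" --pt "1 0.25 1.28 4.1 0"

```text
clock: 12.42
position: [0.506, -0.215, 0.1242]
ee_rot: [2.424, 1.998, -0.001]
force: [-2.3, -3.9, 1.2]
width: 0.005
gripper_force: 2.1
```

```bash
python3 - <<'E'
from h import *
import cv2
np.set_printoptions(precision=1,suppress=True)
from cell import get_image
b=get_image("side")["image"][:,:,::-1].copy();cv2.imwrite("pics/side2.png",b)
c=cv2.resize(b[140:270,270:440],None,fx=4,fy=4,interpolation=cv2.INTER_CUBIC)
for th in(0,.38):
    for w in(-.098,.098):
        p=(proj("side",lid(th,.145,w))-[270,140]+.5)*4;print(th,p);cv2.circle(c,tuple(int(i) for i in p),3,(0,0,255) if th else (0,255,0),1)
cv2.imwrite("pics/c6.png",c)
E
```

```text
0 [499.  278.1]
0 [251.9 235.8]
0.38 [497.1 215.2]
0.38 [243.8 175.3]
```

View pics/c6.png

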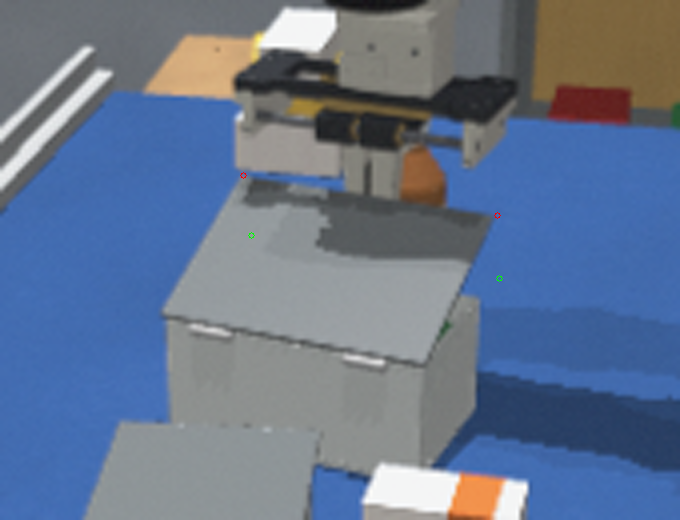

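The picture shows the lid lifted to match the 0.38 rad prediction, with its corners at about (243,178) and (492,215). I continue.

drive_tool --pt "1 0.37 1.87 3.9 0" --pt "1 0.37 1.87 3.9 0" --pt "1 0.37 1.87 3.9 0" --pt "1 0.37 1.87 3.9 0" --pt "1 0.37 1.87 3.9 0" --pt "1 0.48 2.45 3.6 0" --pt "1 0.48 2.45 3.6 0" --pt "1 0.48 2.45 3.6 0" --pt "1 0.48 2.45 3.6 0" --pt "1 0.48 2.45 3.6 0"

```text
clock: 13.3
position: [0.5106, -0.1929, 0.1616]
ee_rot: [2.424, 1.998, -0.0]
force: [-1.3, -3.0, 2.4]
width: 0.008
gripper_force: 1.8
```

drive_tool --pt "1 0.57 2.92 3.16 0" --pt "1 0.57 2.92 3.16 0" --pt "1 0.57 2.92 3.16 0" --pt "1 0.57 2.92 3.16 0" --pt "1 0.57 2.92 3.16 0" --pt "1 0.66 3.36 2.69 0" --pt "1 0.66 3.36 2.69 0" --pt "1 0.66 3.36 2.69 0" --pt "1 0.66 3.36 2.69 0" --pt "1 0.66 3.36 2.69 0"

```text
clock: 14.13
position: [0.5166, -0.1608, 0.1906]
ee_rot: [-2.423, -1.998, -0.0]
force: [0.0, 0.2, 0.1]
width: 0.007
gripper_force: 0.2
```

drive_tool --pt "1 0.75 3.85 1.8 0" --pt "1 0.75 3.85 1.8 0" --pt "1 0.75 3.85 1.8 0" --pt "1 0.75 3.85 1.8 0" --pt "1 0.75 3.85 1.8 0" --pt "1 0.75 3.85 1.8 0" --pt "1 0.75 3.85 1.8 0" --pt "1 0.75 3.85 1.8 0" --pt "1 0.75 3.85 1.8 0" --pt "1 0.75 3.85 1.8 0"

```text
clock: 14.97
position: [0.5243, -0.1226, 0.2087]
ee_rot: [-2.424, -1.998, -0.0]
force: [0.4, -0.2, 0.5]
width: 0.008
gripper_force: 0.1
```

```bash
python3 - <<'E'
from h import *
import cv2
from cell import get_image
b=get_image("side")["image"][:,:,::-1].copy();cv2.imwrite("pics/side3.png",b)
c=cv2.resize(b[110:270,270:440],None,fx=3.5,fy=3.5,interpolation=cv2.INTER_CUBIC)
for w in(-.098,.098):
    p=(proj("side",lid(1.28,.145,w))-[270,110]+.5)*3.5;print(p);cv2.circle(c,tuple(int(i) for i in p),3,(0,0,255),1)
cv2.imwrite("pics/c7.png",c)
E
```

```text
[398.19521797 236.33571373]
[158.92487986 201.57856179]
```

View pics/c7.png

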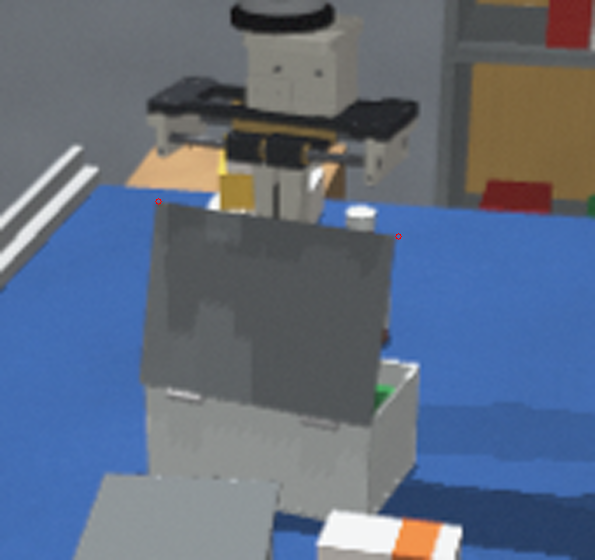

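The picture shows the lid upright near 1.28 rad with the finger behind it. Next I push it over the top.

drive_tool --pt "1 0.75 3.9 1 0" --pt "1 0.75 3.9 1 0" --pt "1 0.75 3.9 1 0" --pt "1 0.75 3.9 1 0" --pt "1 0.75 3.9 0 0" --pt "1 0.75 3.9 0 0" --pt "1 0.75 3.9 0 0" --pt "1 0.75 3.9 0 0" --pt "1 0.75 3.9 0 0" --pt "1 0.75 3.9 0 0" --pt "1 0.75 3.9 0 0" --pt "1 0.75 3.9 0 0" --pt "1 0.75 3.9 0 0" --pt "1 0.75 3.9 0 0" --pt "1 0.75 3.9 0 0" --pt "1 0.75 3.9 0 0" --pt "1 0.75 3.9 0 0" --pt "1 0.75 3.9 0 0" --pt "1 0 0 0 0" --pt "1 0 0 0 0"

```text
clock: 16.68
position: [0.5378, -0.0526, 0.2125]
ee_rot: [2.424, 1.999, 0.0]
force: [0.1, -0.8, -0.2]
width: 0.005
gripper_force: 0.0
```

drive_tool --pt "1 -1 -5 0 0" --pt "1 -2 -10 0 0" --pt "1 -2 -10 5 0" --pt "1 -2 -10 10 0" --pt "1 -2 -10 20 0" --pt "1 -2 -10 20 0" --pt "1 -4 -20 20 0" --pt "1 -6 -30 20 0" --pt "1 -6 -30 10 0" --pt "1 -6 -30 0 0" --pt "1 -6 -30 0 0" --pt "1 -6 -30 0 0" --pt "1 -6 -30 0 0" --pt "1 -6 -30 0 0" --pt "1 0 0 0 0" --pt "1 0 0 0 0" --pt "1 0 0 0 0" --pt "1 0 0 0 0" --pt "1 0 0 0 0" --pt "1 0 0 0 0"

```text
clock: 18.35
position: [0.481, -0.337, 0.3177]
ee_rot: [2.423, 2.0, 0.0]
force: [0.1, -0.2, -0.8]
width: 0.003
gripper_force: 0.0
```

```bash
python3 - <<'E'
from h import *
import cv2
from cell import get_image
b=get_image("side")["image"][:,:,::-1].copy();t=get_image("top")["image"][:,:,::-1].copy()
for w in(-.098,.098):
  for n,i in(("side",b),("top",t)):
    p=proj(n,lid(2.0,.145,w,0));cv2.circle(i,tuple(int(round(k)) for k in p),2,(0,0,255),1)
cv2.imwrite("pics/c8.png",np.hstack([cv2.resize(b[150:400,200:450],(400,400)),cv2.resize(t[110:310,130:500][:, 50:250+0],(400,400))]))
E
```

```text
(no output)
```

View pics/c8.png

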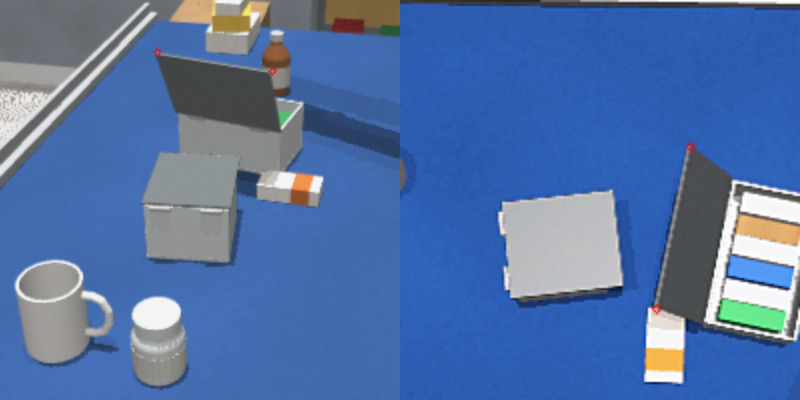

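The picture shows the wide lid leaning back at the 2.0 rad prediction and the narrow lid shut. The boxes and bystanders are in place, and the arm is clear.

```bash
python3 -c "
from cell import arm
print(arm.sign_off())"
```

```text
the job is handed in; nothing more can be done
None
```

The job is handed in: the narrow lid was pushed shut first, then the wide lid was pushed up and over and leans open by itself, and the last pictures showed the boxes and bystanders in place at about 18 s of the 61 s limit.

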